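# Free the hold-down bar and take the odd-threaded cap off the violet bottle

### The job

Loosen the white clamp knob, slide the brass hold-down bar to its far end so the violet bottle's cap is uncovered, then twist the cap loose and lift it off. Nobody knows whether this cap has a normal or a reverse thread, so try it one way and then, if it just stops, the other. Finish while still holding the cap in the gripper, level and at least 8 cm above where it sat, and leave the tray, ring cone and brush holder where they are.

Things in the scene. Friction and masses are not known exactly. Their poses are not given: they have to be found in the camera images.
- stand: Fixed marble caddy on the counter. Origin on the counter, under the violet bottle's axis, z up. Its 20 mm thick plinth spans x -95..+50, y -165..+150 mm. The fixed violet glass bottle (64 mm diameter, shoulder up to z = 100 mm) stands at the origin; a fixed white pump bottle with brass head (58 mm diameter, top at z = 161 mm) at y = -120 mm; a brass rail runs along y at x = -60 mm.
- neck (a point): Centre of the top rim of the violet bottle's neck, on its axis, 122 mm above the counter. The neck's thread differs from case to case: the cap may loosen counter-clockwise or clockwise (seen from above). Turned the loosening way the cap goes about 60 degrees from its start to a stop, without rising; the wrong way it stops after 3 to 14 degrees.
- cap: Loose silver-grey cap on the violet bottle, 44 mm diameter, 46 mm high, about 60 g, black stripe on top along its x axis. Origin: centre of its underside, z up; seated, 104 mm above the counter (top at 150 mm), x within 4 degrees of the caddy's. From about 48 degrees of the right turn to the stop it lifts straight off; before, only about 2 mm. A grip on its sides slips harmlessly at a stop.
- carriage (a joint): Travel of the brass hold-down carriage along the rail, m, towards the caddy's +y: 0 = its bar lies over the cap, 0.105 = far end stop. Locked at 0 until the clamp knob is loosened, then slides with about 2 N and stays where it is left. Move it by the clamp knob, or push its post or bar.
- bar_end (a point): On the hold-down bar's top surface, over the cap's axis when the carriage is at 0; 168 mm above the counter, it rides with the carriage. The bar is 24 mm wide, 10 mm thick, from 20 mm beyond this point back (towards the caddy's -x) to a 16 x 20 mm post on the rail 60 mm away. Its rubber pad clears the cap's top by 2 mm.
- clamp (a joint): Angle of the clamp knob, rad, growing counter-clockwise from above: starts between 0 and 0.2 (tight), frees the carriage beyond about 1.1, end stop at 1.4. It stays where it is left (friction about 0.06 N m). At 0 its bar lies along the caddy's x axis.
- clamp_grip (a point): Point to grip on the clamp knob, on its axis on top of the carriage's post, 192 mm above the counter; it rides with the carriage. The knob is a white upright bar 36 mm long (this point's x axis), 12 mm wide (y), from 176 to 204 mm above the counter.
- brush_holder: Bystander: pink silicone brush holder with three brushes, 68 mm diameter, 205 mm high in all, origin at the centre of its underside. To the -y side of the caddy.
- tray: Bystander: oval glass tray with a brass rim, 128 x 228 mm, 11 mm high, origin at the centre of its underside. To the +y side of the caddy.
- ring_cone: Bystander: white ceramic ring cone standing on the tray, 52 mm diameter, 75 mm high, origin at the centre of its underside.
There are look-alikes about, which are no part of the job. Of the things that look like the cap, the middle-sized one is meant.

How it is judged:
On the way, in this order (a step that is already met when the one before it is completed fails the run):
1. the clamp knob is loosened while the hold-down bar is still over the cap (value of joint clamp above 1.1 rad and value of joint carriage below 0.02 m), for 0.1 s.
2. the hold-down bar is slid to its far end, the cap still seated (value of joint carriage above 0.09 m and height (world z) of cap below 0.109 m), for 0.2 s.
3. the cap is twisted most of the way to its release (over 34 degrees) while still down on the neck (angle between the x axis of cap and the x axis of stand, either way round above 0.6 rad and height (world z) of cap below 0.11 m and horizontal distance between cap and neck below 0.006 m), for 0.05 s.
At the end, for the whole second after the job is handed in: The cap is off and held still (under 0.05 m/s) between the fingers, its underside more than 174 mm above the counter (70 mm above its seat), within 0.35 rad of level and touching nothing of the caddy; the hold-down bar is still at its far end (over 85 mm) (height (world z) of cap above 0.174 m and angle between cap's own z axis and vertical below 0.35 rad and contact force between the fingers and cap above 1 N and contact force between cap and stand below 0.1 N and linear speed of cap below 0.05 m/s and value of joint carriage above 0.085 m); the arm keeps its last pose, push and grip.
It fails at once if the brush holder is pushed more than 25 mm or tipped (distance of brush_holder from where it was at the start of the episode above 0.025 m or angle between brush_holder's own z axis and vertical above 0.3 rad).
It fails at once if the ring cone is pushed more than 25 mm or tipped (distance of ring_cone from where it was at the start of the episode above 0.025 m or angle between ring_cone's own z axis and vertical above 0.3 rad).
It fails at once if the tray is pushed more than 25 mm or tipped (distance of tray from where it was at the start of the episode above 0.025 m or angle between tray's own z axis and vertical above 0.3 rad).
It also fails if it takes over 51 s, if anything falls off the work surface, if the arm or the gripper's body presses on something with over 40 N, if the wrist force passes 120 N, or if a joint passes its speed limit or range.

### The arm

A 6-joint arm with a two-finger parallel gripper is mounted at the origin on the work surface. World frame = base frame: x ahead of the robot, y to its left, z up, the work surface at z = 0. Lengths are in m, angles in rad, forces in N, time in s.
With the tool pointing down it reaches from about 0.275 to 0.825 m from the base axis. Payload 4.9 kg.
Tool frame: the origin (TCP) lies midway between the tips of the shut fingers; the grasp point (between the pads) lies 19 mm behind it (grip_point_offset is the distance from the TCP to the grasp point, in m); z points along the fingers, y is the line along which they close (so a half turn about z gives the same grasp; the last joint's range is limited). The gripper opens to 85 mm and grips with 20 to 120 N. Pads are 22 mm wide; open, the fingers measure 114 mm over their backs; the gripper's body (76 mm by 85 mm) begins 54 mm behind the grasp point. The pads swing forward as they close: fully open they stand 13 mm farther back than shut.
Start: joints at [1.139, 0.326, -0.193, 1.052, 0, 1.437], TCP at [0.161, 0.526, 0.231] pointing down, gripper open.
Joint ranges: [-2.65, 2.65], [-0.97, 1.79], [-1.3, 1.35], [-1.93, 2.1], [-1.47, 1.37], [-3.14, 3.14]. Speed limits (rad/s): [2.57, 2.57, 3.14, 3.14, 3.14, 3.14].

### API

Orientations are given as a rotation vector (axis times angle).
In Python, from cell import * gives the robot as it stands. Calls block until the motion is done:
- movep(position, orientation): joint-space move of the TCP to a pose.
- move_l(position, velocity=0.15, rot=None, until_force=None): straight line of the TCP; rot=None keeps the orientation; velocity is the mean speed in m/s. With until_force (N) it stops when the force on the tool has changed by that much, and returns True; else False.
- set_joints(angles): joint-space move.
- let_go() and grab(newtons=None): open the fingers fully, or close them until they stop; newtons is the grip in N (None keeps the last).
- sleep(seconds).
- ik(position, orientation): joint angles nearest the present ones, or None.
- get_state(): the state.
- grab_frame(name): name is "scene" or "top"; returns a dict with "img" (400x640x3 uint8, red, green, blue), "fx", "fy", "cx", "cy" (pixels), "k1" (the pictures are not rectified: a ray, as slopes to the right and down, at radius r is drawn at 1 + k1 r^2 times it, then the intrinsics apply), "cam_to_world" (4x4, takes a point from camera to world coordinates). Camera axes: x right, y down, z forward; pixel columns grow to the right and rows downward; lengths in m; the calibration is good to about 2 mm. A picture is of the moment at which its call begins. There is no depth.
A pose or a line that the arm cannot do raises MotionError and nothing moves.
- sign_off(): hands the job in; it is judged then, once.
Trained networks look in the newest picture that a camera, given by its name, has taken for a name from the list of things; names that differ only in an ending like _2 or _b are one class to them, and where a whole thing is asked for, a point or a joint stands for the part that bears it (a point fixed in the world has none). Each returns a list of dicts, best first, with "score" (0 to 1); they miss things now and then, are a little off and sometimes report something else, mostly with a low value. They report only what shows in the picture. A call takes as long as a camera call. They do not tell look-alikes from the thing itself.
- spot_in(camera, name): "centre" ([column, row] in pixels, amid what is visible of it).
- silhouettes(camera, name): "mask" (400x640 bool, what is visible of it) and "centre" ([column, row] in pixels, amid what is visible of it).
- tip_of(camera, name): "centre" ([column, row] in pixels: a listed point, or the origin of a listed thing).
The state is a dict: "clock": time; "q": joint angles; "joint_velocities": joint speeds; "tau": joint torques, N m; "position": TCP position; "eef_rot": TCP orientation; "contact_force": force on the tool from outside, world axes, zero at the start; "wrist_torque": the same for the moment, N m; "finger_gap": opening from 0.0 (shut) to 1.0 (fully open); "grasp_force": force on a finger pad.
Only numpy, scipy, OpenCV 4.12 (cv2) and the standard library are available. Lean on these libraries where they do the work, as an engineer would, in place of code of your own. Each camera call takes 0.05 s, during which the arm holds its last target. There are 200 camera calls.

## Working session

There is one attempt and no reset: what is moved stays moved. The work goes in short steps, each a Python script; the robot and the scene stay as the last script left them, time stands still between calls to the robot, and variables do not carry over. Pictures are saved under pics/ and viewed, at most 10 in all, crops included, and the job is handed in when it is done.

```bash
mkdir -p pics; ls; cat > h.py <<'E'
from cell import *
import numpy as np, cv2
from scipy.spatial.transform import Rotation as R
def ray(f,px):
    d=np.array([(px[0]-f["cx"])/f["fx"],(px[1]-f["cy"])/f["fy"]]);u=d.copy()
    for _ in range(20): u=d/(1+f["k1"]*(u@u))
    M=np.array(f["cam_to_world"]);return M[:3,3],M[:3,:3]@np.array([u[0],u[1],1])
def at_z(f,px,z):
    o,d=ray(f,px);return o+d*(z-o[2])/d[2]
def proj(f,p):
    M=np.array(f["cam_to_world"]);c=M[:3,:3].T@(np.array(p)-M[:3,3]);u=c[:2]/c[2];u=u*(1+f["k1"]*(u@u))
    return np.array([u[0]*f["fx"]+f["cx"],u[1]*f["fy"]+f["cy"]])
def save(f,n): cv2.imwrite("pics/"+n,f["img"][:,:,::-1])
E
python3 - <<'E'
from h import *
for c in ("scene","top"):
    f=grab_frame(c);save(f,c+"0.png");print(c,np.round(f["cam_to_world"],3).tolist(),f["fx"],f["k1"])
    for n,z in (("neck",.122),("cap",.104),("bar_end",.168),("clamp_grip",.192),("stand",0),("brush_holder",0),("tray",0),("ring_cone",.011)):
        for r in tip_of(c,n)[:4]: print(n,round(r["score"],2),np.round(r["centre"]),np.round(at_z(f,r["centre"],z),3))
E
```

```text
pics
scene [[-0.033, 0.607, -0.794, 1.349], [0.999, 0.017, -0.028, 0.105], [-0.004, -0.794, -0.608, 0.715], [0.0, 0.0, 0.0, 1.0]] 396.21727976875974 -0.06650468012458093
neck 0.7 [294. 191.] [0.536 0.016 0.122]
cap 0.86 [291. 196.] [0.532 0.009 0.104]
cap 0.81 [299. 277.] [0.806 0.048 0.104]
cap 0.63 [268. 265.] [ 0.776 -0.02   0.104]
bar_end 0.56 [293. 175.] [0.529 0.015 0.168]
clamp_grip 0.7 [300. 153.] [0.463 0.03  0.192]
stand 0.79 [294. 227.] [0.534 0.011 0.   ]
brush_holder 0.78 [210. 213.] [ 0.48  -0.235  0.   ]
tray 0.6 [411. 257.] [ 0.641  0.314 -0.   ]
ring_cone 0.89 [426. 259.] [0.658 0.348 0.011]
ring_cone 0.69 [299. 155.] [0.171 0.001 0.011]
top [[-0.01, -0.986, 0.168, 0.367], [-1.0, 0.011, 0.008, 0.048], [-0.01, -0.168, -0.986, 1.278], [0.0, 0.0, 0.0, 1.0]] 451.46358693889147 -0.12160822931907277
neck 0.61 [341. 217.] [0.529 0.009 0.122]
cap 0.86 [329. 159.] [0.69  0.038 0.104]
cap 0.48 [341. 220.] [0.524 0.009 0.104]
cap 0.4 [352. 173.] [ 0.652 -0.021  0.104]
bar_end 0.58 [344. 219.] [0.518 0.005 0.168]
clamp_grip 0.66 [335. 240.] [0.465 0.029 0.192]
stand 0.79 [342. 223.] [0.529 0.005 0.   ]
brush_holder 0.97 [431. 240.] [ 0.478 -0.248  0.   ]
tray 0.81 [232. 187.] [0.639 0.322 0.   ]
ring_cone 0.81 [220. 185.] [0.643 0.354 0.011]
```

View pics/scene0.png

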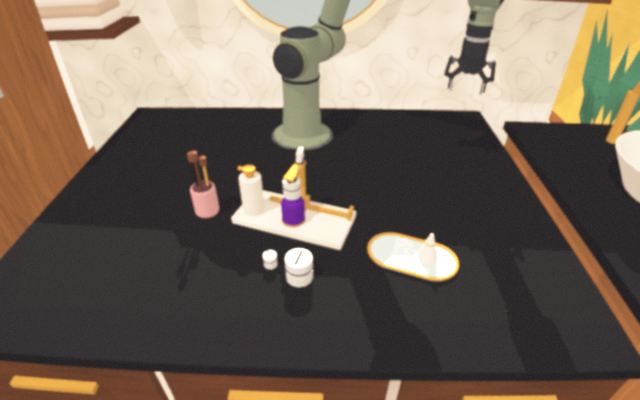

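View pics/top0.png

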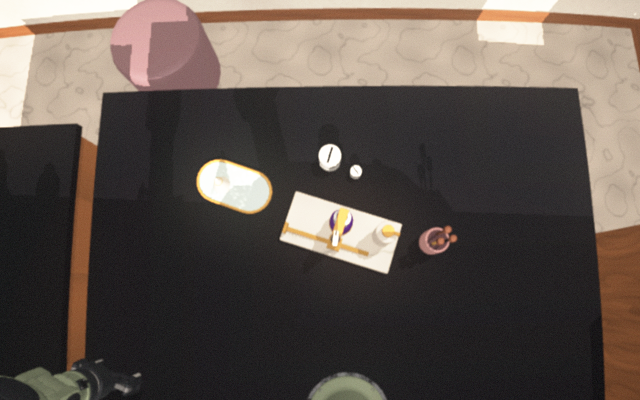

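Both views show the caddy (yawed about -16°), with the violet bottle at (292,200) in scene and (341,220) in top. The larger and smaller look-alikes are at (299,267) and (270,260) in scene, and the tray is at (412,257). I'll fit the caddy pose from all detections together.

```bash
cat > fit.py <<'E'
from h import *
from scipy.optimize import least_squares
P={"neck":(0,0,.122),"stand":(0,0,0),"cap":(0,0,.104),"bar_end":(0,0,.168),"clamp_grip":(-.06,0,.192)}
C=np.array([(50,150,20),(50,-165,20),(-95,-165,20),(-95,150,20)])/1000
obs=[];F={}
def w(p,v): c,s=np.cos(v[2]),np.sin(v[2]);return np.array([v[0]+c*p[0]-s*p[1],v[1]+s*p[0]+c*p[1],p[2]])
for cn in ("top","scene"):
    f=F[cn]=grab_frame(cn)
    for n,p in P.items():
        rs=tip_of(cn,n)
        rs=[r for r in rs if np.linalg.norm(r["centre"]-proj(f,w(p,(.53,.01,-.28))))<12]
        if rs: obs.append((cn,p,np.array(rs[0]["centre"]),1.,n))
    m=silhouettes(cn,"stand")[0]["mask"].astype(np.uint8)
    if cn=="top":
        m=cv2.morphologyEx(m,cv2.MORPH_CLOSE,np.ones((9,9)))
        for b in cv2.boxPoints(cv2.minAreaRect(cv2.findNonZero(m))): 
            pr=[proj(f,w(c,(.53,.01,-.28))) for c in C];i=np.argmin([np.linalg.norm(b-q) for q in pr]);obs.append((cn,C[i],b,1.,"c%d"%i))
    else:
        g=cv2.resize(f["img"][130:290,190:370,::-1],None,fx=4,fy=4,interpolation=cv2.INTER_CUBIC)
r=least_squares(lambda v:np.concatenate([k*(proj(F[c],w(p,v))-b) for c,p,b,k,_ in obs]),(.53,.01,-.28),loss="soft_l1")
print(r.x,np.degrees(r.x[2]))
for o in obs: print(o[0],o[4],np.round(o[2]-proj(F[o[0]],w(o[1],r.x)),1))
f=F["top"];t=cv2.resize(f["img"][180:285,270:410,::-1],None,fx=5,fy=5,interpolation=cv2.INTER_CUBIC)
for c in list(C)+list(P.values()):
    q=proj(f,w(c,r.x));cv2.circle(t,tuple(int(x) for x in (q-[270,180]+.5)*5),3,(0,0,255),-1)
    q=proj(F["scene"],w(c,r.x));cv2.circle(g,tuple(int(x) for x in (q-[190,130]+.5)*4),3,(0,0,255),-1)
cv2.imwrite("pics/t1.png",t);cv2.imwrite("pics/g1.png",g[:600])
E
python3 fit.py
```

```text
[ 0.52569674  0.00899795 -0.30734824] -17.609756779988796
top neck [ 3.1 -0.4]
top stand [-1.8 -2.1]
top cap [-2.2  3. ]
top bar_end [1.4 0.6]
top clamp_grip [2.4 0.7]
top c3 [0.1 0.3]
top c0 [-0.4 -0.5]
top c1 [0.6 0.4]
top c2 [-0.6  0.1]
scene neck [-1.2  1.2]
scene stand [0.7 2.4]
scene cap [1.4 1.3]
scene bar_end [2.3 0.3]
scene clamp_grip [-1.1 -1. ]
```

```bash
ls pics
```

```text
g1.png
scene0.png
t1.png
top0.png
```

View pics/t1.png

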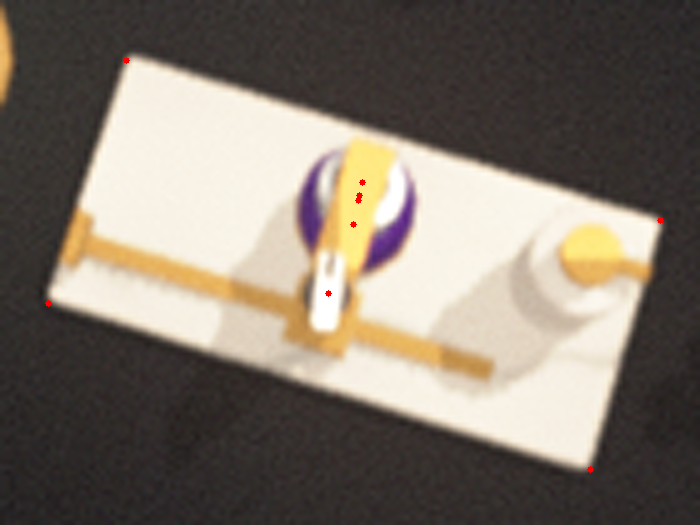

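View pics/g1.png

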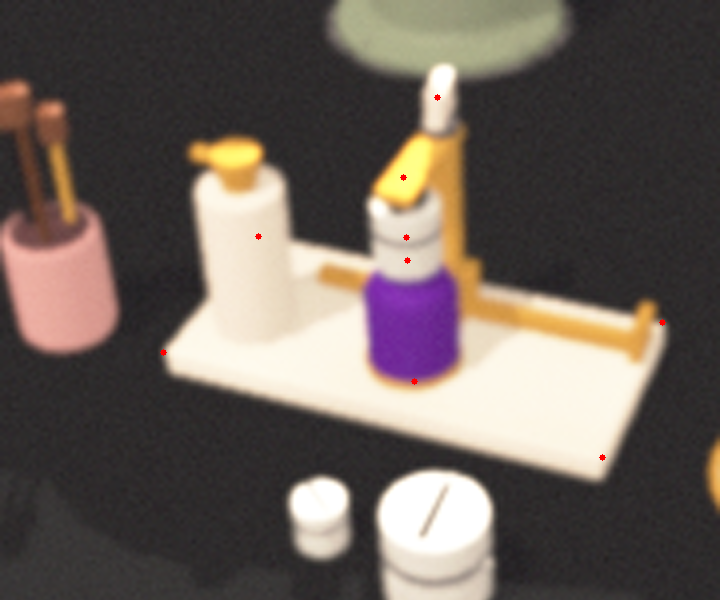

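The fit overlays well: the plinth corners are within 1 px, the knob projects to (328,293) in the top crop, and the cap lies under the bar. That puts the stand at about (0.526, 0.009) with yaw -17.6°. Next I loosen the clamp and slide.

```bash
cat >> h.py <<'E'
V=(.5257,.0090,-.3073)
def w(x,y,z): c,s=np.cos(V[2]),np.sin(V[2]);return np.array([V[0]+c*x-s*y,V[1]+s*x+c*y,z])
def dn(a): return (R.from_euler("z",V[2]+a)*R.from_euler("x",np.pi)).as_rotvec()   # a relative to the stand
def st(t=""): s=get_state();print(t,round(s["clock"],2),np.round(s["position"],4),"F",np.round(s["contact_force"],1),"T",np.round(s["wrist_torque"],2),"gap",round(s["finger_gap"],3),round(s["grasp_force"],1),"q6",round(s["q"][5],2))
E
cat > s1.py <<'E'
from h import *
for h in (0,np.pi,-np.pi):
    print(h,[None if (q:=ik(w(-.06,0,.178),dn(h+a))) is None else round(q[5],2) for a in (.1,.7,1.35)],
      [None if (q:=ik(w(0,0,.116),dn(h+a))) is None else round(q[5],2) for a in (-1.2,0,1.2)])
E
python3 s1.py
```

```text
0 [np.float64(-3.03), np.float64(2.65), np.float64(2.0)] [np.float64(-1.76), np.float64(-2.96), np.float64(2.13)]
3.141592653589793 [np.float64(0.11), np.float64(-0.49), np.float64(-1.14)] [np.float64(1.38), np.float64(0.18), np.float64(-1.02)]
-3.141592653589793 [np.float64(0.11), np.float64(-0.49), np.float64(-1.14)] [np.float64(1.38), np.float64(0.18), np.float64(-1.02)]
```

```bash
cat > s2.py <<'E'
from h import *
P=np.pi
movep(w(-.06,0,.27),dn(P+.1)); st("above")
print("hit",move_l(w(-.06,0,.178),.1,until_force=8)); st("down")
grab(40); st("grip")
for a in np.arange(.3,1.31,.25).tolist()+[1.33]:
    movep(w(-.06,0,.178),dn(P+a)); st(f"{a:.2f}")
sleep(.2)
print("slide",move_l(w(-.06,.03,.178),.06,until_force=25)); st()
E
python3 s2.py
```

```text
above 3.71 [0.4685 0.0278 0.2699] F [ 0.3 -0.  -0.2] T [ 0.01 -0.01  0.01] gap 0.997 0.0 q6 0.11
hit False
down 4.78 [0.469  0.0272 0.1785] F [-0.1 -0.  -0.3] T [0.02 0.02 0.03] gap 1.004 0.0 q6 0.11
grip 5.43 [0.4692 0.0286 0.1783] F [0.9 4.5 0.9] T [ 0.9  -0.19  0.01] gap 0.128 42.0 q6 0.11
0.30 5.74 [0.4693 0.0286 0.1783] F [0.6 4.9 1.1] T [ 0.92 -0.3   0.04] gap 0.131 42.0 q6 -0.09
0.55 6.09 [0.4692 0.0285 0.1783] F [2.2 5.3 1.2] T [ 0.91 -0.32  0.05] gap 0.135 42.0 q6 -0.34
0.80 6.44 [0.4693 0.0285 0.1784] F [1.2 5.6 1.4] T [ 0.91 -0.36  0.13] gap 0.133 42.0 q6 -0.59
1.05 6.79 [0.4693 0.0284 0.1784] F [1.7 4.5 0.8] T [ 0.85 -0.39  0.07] gap 0.13 42.0 q6 -0.84
1.30 7.14 [0.4694 0.0284 0.1784] F [2.7 4.8 0.3] T [ 0.86 -0.43 -0.02] gap 0.131 42.0 q6 -1.09
1.33 7.39 [0.4694 0.0284 0.1783] F [2.3 4.2 0.2] T [ 0.89 -0.44  0.09] gap 0.141 42.0 q6 -1.12
slide False
 8.24 [0.4786 0.0564 0.1783] F [3.7 0.3 2. ] T [-0.   -0.77  0.02] gap 0.129 42.2 q6 -1.06
```

```bash
cat > s3.py <<'E'
from h import *
print("slide",move_l(w(-.06,.116,.178),.06,until_force=20)); st()
let_go(); st()
p=np.array(get_state()["position"]);move_l([p[0],p[1],.275],.15); st()
for cn in ("top","scene"):
    f=grab_frame(cn)
    for n,z in (("cap",.104),("bar_end",.168),("clamp_grip",.192)):
        for r in tip_of(cn,n)[:3]:
            q=at_z(f,r["centre"],z);d=q[:2]-V[:2];c,s=np.cos(V[2]),np.sin(V[2])
            print(cn,n,round(r["score"],2),"stand xy mm",np.round([1e3*(c*d[0]+s*d[1]),1e3*(-s*d[0]+c*d[1])]))
    if cn=="top": g=cv2.resize(f["img"][170:290,260:420,::-1],None,fx=5,fy=5,interpolation=cv2.INTER_CUBIC);cv2.imwrite("pics/t2.png",g)
E
python3 s3.py
```

```text
slide True
 9.47 [0.5023 0.1283 0.1783] F [-0.1 -2.2  4.4] T [-0.25  0.1   0.01] gap 0.13 42.5 q6 -0.91
 10.18 [0.5041 0.1284 0.1789] F [-0.9  0.2 -0.3] T [ 0.04 -0.05 -0.03] gap 1.001 0.0 q6 -0.91
 10.97 [0.5037 0.1284 0.2742] F [-0.2  0.1 -0.2] T [ 0.05 -0.    0.01] gap 1.001 0.0 q6 -0.91
top cap 0.72 stand xy mm [  2. 330.]
top cap 0.62 stand xy mm [6. 2.]
top cap 0.58 stand xy mm [144.  69.]
top bar_end 0.43 stand xy mm [ -6. 103.]
top clamp_grip 0.52 stand xy mm [-12. 311.]
scene cap 0.68 stand xy mm [254. 114.]
scene cap 0.59 stand xy mm [ 6. 11.]
scene cap 0.58 stand xy mm [247.  53.]
scene bar_end 0.89 stand xy mm [ 14. 112.]
scene bar_end 0.54 stand xy mm [ 195. -118.]
scene clamp_grip 0.5 stand xy mm [-72. 103.]
```

View pics/t2.png

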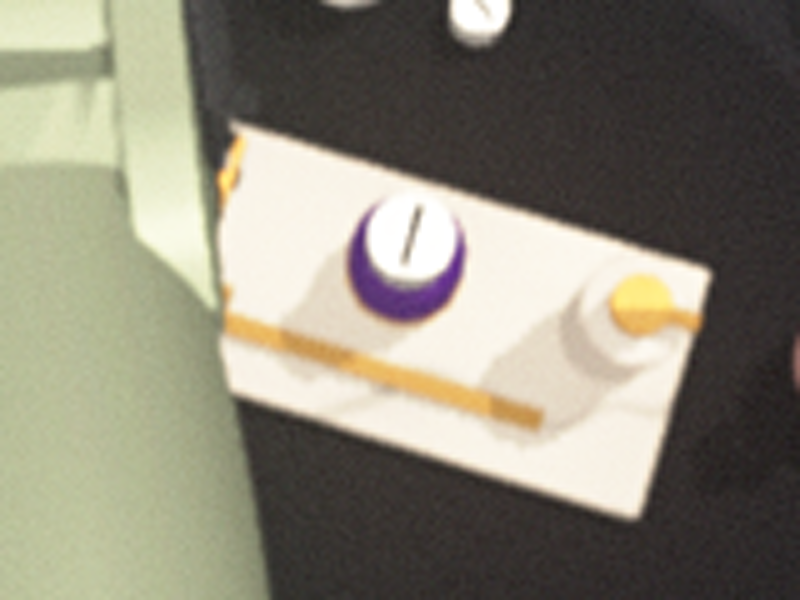

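The cap is uncovered at (412,237) in the crop, stripe visible along the caddy's x. The carriage moved 0.106 m, so it's at its end stop. Now I'll refine the cap centre, grip and try counter-clockwise.

```bash
cat > s4.py <<'E'
from h import *
P=np.pi
f=grab_frame("top");c=at_z(f,(341.9,216.9),.15);print("cap top",c,"fit",w(0,0,.15))
x,y=(c[:2]+w(0,0,0)[:2])/2 if np.linalg.norm(c[:2]-w(0,0,0)[:2])<.008 else w(0,0,0)[:2]
movep([x,y,.26],dn(P)); st("above")
print("hit",move_l([x,y,.118],.1,until_force=8)); st("down")
grab(30); st("grip")
p=np.array(get_state()["position"]);np.save("p.npy",[x,y,.118])
for a in np.arange(.1,.51,.1):
    movep([x,y,.118],dn(P+a)); st(f"{a:.2f}")
E
python3 s4.py
```

```text
cap top [0.52620876 0.00878911 0.15      ] fit [0.5257 0.009  0.15  ]
above 12.44 [0.5259 0.0091 0.26  ] F [-0.3 -0.6 -0.4] T [-0.06 -0.01  0.  ] gap 1.001 0.0 q6 0.18
hit False
down 14.01 [0.5265 0.0088 0.1186] F [ 0.4 -0.3  0.5] T [ 0.04 -0.01 -0.02] gap 1.001 0.0 q6 0.18
grip 14.47 [0.5262 0.0089 0.1184] F [-0.5  1.2  4.4] T [ 0.07  0.16 -0.05] gap 0.505 30.3 q6 0.18
0.10 14.72 [0.5266 0.0093 0.1184] F [0.5 1.1 4.9] T [ 0.49 -0.13 -0.22] gap 0.508 30.5 q6 0.09
0.20 14.97 [0.5272 0.0092 0.1185] F [4.  3.2 3.1] T [ 0.76 -0.74 -0.56] gap 0.505 31.1 q6 -0.01
0.30 15.22 [0.5273 0.0093 0.1185] F [3.8 3.6 2.9] T [ 0.88 -0.9  -0.66] gap 0.507 31.7 q6 -0.11
0.40 15.47 [0.5276 0.0094 0.1186] F [4.3 4.1 3.2] T [ 0.99 -0.98 -0.68] gap 0.505 32.0 q6 -0.21
0.50 15.72 [0.5275 0.0095 0.1186] F [3.7 5.5 3.3] T [ 1.01 -0.87 -0.69] gap 0.505 32.0 q6 -0.31
```

Torque plateaus at about -0.69 N m and the grip slips, so counter-clockwise is the wrong way. Now trying clockwise.

```bash
cat > s5.py <<'E'
from h import *
P=np.pi;x,y,z=np.load("p.npy")
for a in np.arange(.35,-1.06,-.15):
    movep([x,y,z],dn(P+a)); st(f"{a:.2f}")
    if get_state()["wrist_torque"][2]>.55: break
f=grab_frame("scene");print([np.round(at_z(f,r["centre"],.104),3) for r in tip_of("scene","cap")[:3]])
E
python3 s5.py
```

```text
0.35 15.99 [0.5268 0.0089 0.1185] F [3.1 1.6 4.6] T [ 0.5  -0.56 -0.04] gap 0.505 32.2 q6 -0.17
0.20 16.26 [0.5265 0.0089 0.1184] F [2.6 2.6 4.9] T [ 0.52 -0.46 -0.03] gap 0.499 32.3 q6 -0.02
0.05 16.52 [0.5265 0.009  0.1184] F [2.7 3.2 5.3] T [ 0.57 -0.49 -0.01] gap 0.506 32.3 q6 0.13
-0.10 16.79 [0.5264 0.0089 0.1184] F [2.2 2.5 6.4] T [ 0.4  -0.36 -0.  ] gap 0.499 32.3 q6 0.28
-0.25 17.06 [0.5264 0.0087 0.1184] F [2.1 1.7 6.3] T [ 0.4  -0.4  -0.01] gap 0.512 32.3 q6 0.43
-0.40 17.32 [0.5262 0.0087 0.1184] F [2.  1.9 5.7] T [ 0.37 -0.27 -0.09] gap 0.506 32.3 q6 0.58
-0.55 17.59 [0.5261 0.0087 0.1184] F [1.6 1.5 6.9] T [ 0.37 -0.21 -0.01] gap 0.506 32.4 q6 0.73
-0.70 17.86 [0.5269 0.0089 0.1185] F [2.8 2.4 4. ] T [ 0.5  -0.84  0.22] gap 0.509 32.2 q6 0.88
-0.85 18.12 [0.5264 0.0091 0.1183] F [2.7 2.7 4.9] T [ 0.53 -0.61  0.46] gap 0.504 32.6 q6 1.03
-1.00 18.39 [0.5264 0.0084 0.1182] F [ 3.6 -0.6  3.7] T [-0.14 -0.86  0.49] gap 0.506 32.1 q6 1.18
[array([0.522, 0.008, 0.104]), array([ 0.781, -0.013,  0.104]), array([0.799, 0.043, 0.104])]
```

It turned freely for about 65° and then reached the stop. Lifting gently with a force watch.

```bash
cat > s6.py <<'E'
from h import *
x,y,z=np.load("p.npy")
grab(40)
print("blocked",move_l([x,y,z+.02],.04,until_force=12)); st()
if get_state()["position"][2]>z+.015:
    move_l([x,y,z+.11],.08); sleep(.3); st("up")
f=grab_frame("scene")
for n in ("cap","bar_end"): print(n,[(round(r["score"],2),np.round(r["centre"])) for r in tip_of("scene",n)[:3]])
print("expected cap px",proj(f,[x,y,.104+.11]))
cv2.imwrite("pics/g3.png",cv2.resize(f["img"][80:280,190:430,::-1],None,fx=3,fy=3,interpolation=cv2.INTER_CUBIC))
E
python3 s6.py
```

```text
blocked True
 18.92 [0.5265 0.0084 0.1183] F [ 0.4 -0.   0.4] T [-0.09 -0.12  0.6 ] gap 0.504 46.2 q6 1.18
cap [(0.63, array([294., 193.])), (0.61, array([297., 276.])), (0.52, array([269., 264.]))]
bar_end [(0.93, array([334., 182.]))]
expected cap px [289.46977978 158.17010244]
```

View pics/g3.png

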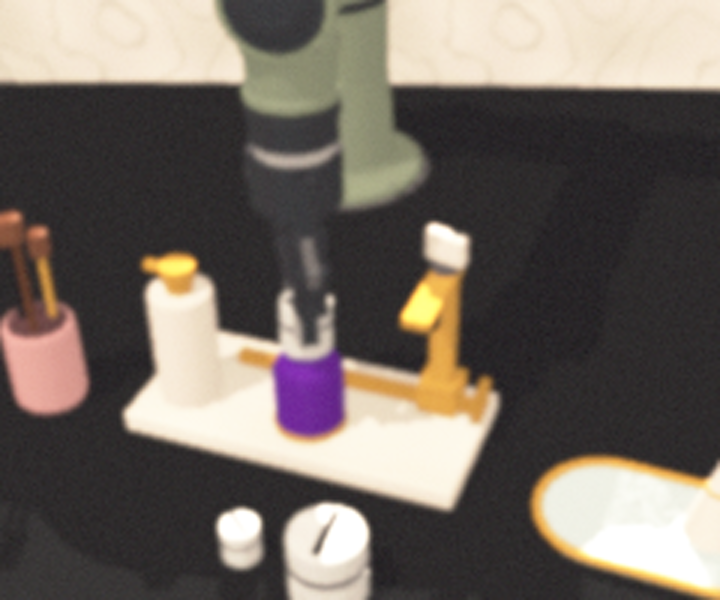

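The lift stopped at once with the cap still seated (scene crop ~(305,325)). The wrist is still wound up against the stop at 0.6 N m. I'll unwind slightly and lift again.

```bash
cat > s7.py <<'E'
from h import *
P=np.pi;x,y,z=np.load("p.npy")
for a in (-.97,-.93):
    movep([x,y,z],dn(P+a)); st(str(a))
    if get_state()["wrist_torque"][2]<.15: break
for k in range(1,6):
    b=move_l([x,y,z+.004*k],.02,until_force=30); st(f"lift {b}")
    if b: break
E
python3 s7.py
```

```text
-0.97 19.32 [0.5265 0.0085 0.1182] F [ 1.6 -3.1  2.4] T [-0.42 -0.57  0.35] gap 0.501 46.3 q6 1.15
-0.93 19.57 [0.5265 0.0087 0.1183] F [ 2.5 -2.3  2.3] T [-0.39 -0.65  0.07] gap 0.504 46.4 q6 1.12
lift False 19.92 [0.5263 0.0088 0.122 ] F [ 5.  -2.6 -0.5] T [-0.41 -0.98  0.09] gap 0.501 45.8 q6 1.11
lift False 20.27 [0.5263 0.0088 0.1261] F [ 4.5 -1.7 -0.7] T [-0.48 -1.05  0.08] gap 0.505 45.9 q6 1.11
lift False 20.62 [0.5249 0.0094 0.13  ] F [-0.3  0.2  4.2] T [ 0.03 -0.01 -0.01] gap 0.505 46.3 q6 1.11
lift False 20.97 [0.5254 0.009  0.1337] F [ 0.   0.3 -1.2] T [ 0.   -0.04 -0.04] gap 0.502 46.2 q6 1.11
lift False 21.32 [0.5261 0.0089 0.1381] F [-0.7  0.5 -0.7] T [ 0.03  0.06 -0.02] gap 0.504 46.2 q6 1.11
```

Lifting freely. Now up and verify.

```bash
cat > s8.py <<'E'
from h import *
x,y,z=np.load("p.npy")
move_l([x,y,z+.11],.08); sleep(.4); st("up")
f=grab_frame("scene")
for n in ("cap","bar_end"): print(n,[(round(r["score"],2),np.round(r["centre"])) for r in tip_of("scene",n)[:3]])
print("expected cap px",proj(f,[x,y,.104+.11]))
cv2.imwrite("pics/g4.png",cv2.resize(f["img"][80:280,190:430,::-1],None,fx=3,fy=3,interpolation=cv2.INTER_CUBIC))
E
python3 s8.py
```

```text
up 22.99 [0.5259 0.0089 0.2279] F [-0.6 -0.4 -0.6] T [-0.02 -0.   -0.01] gap 0.504 46.2 q6 1.11
cap [(0.71, array([289., 158.])), (0.7, array([297., 276.])), (0.69, array([267., 266.]))]
bar_end [(0.79, array([331., 183.])), (0.58, array([412., 259.]))]
expected cap px [289.46977978 158.17010244]
```

View pics/g4.png

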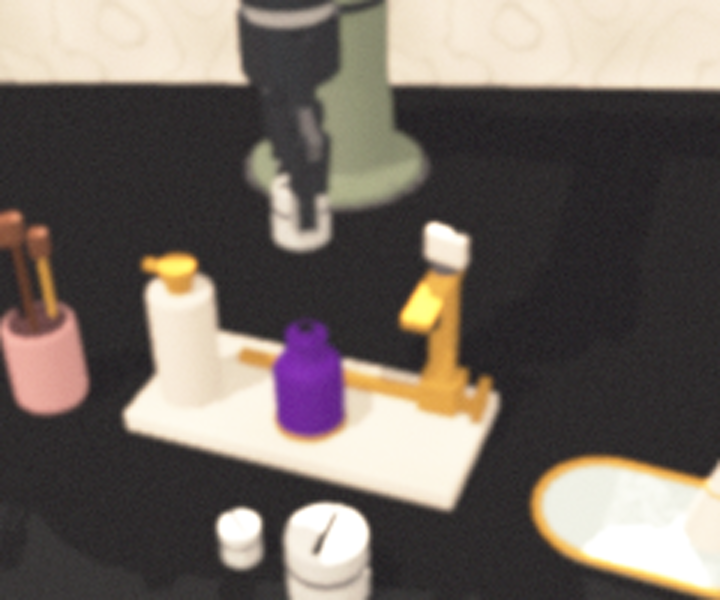

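The cap hangs level in the gripper at (300,215) in the crop, with the neck bare at (307,330). It was detected at (289,158) in the full image, exactly where expected for an 11 cm lift, and the bar is still at its far end.

```bash
python3 -c "
from cell import *
print(sign_off())"
```

```text
the job is handed in; nothing more can be done
None
```

Job handed in: I loosened the clamp, slid the bar to its far end, and twisted the cap clockwise (a reverse thread). The gripper is still holding the cap level, about 11 cm above its seat; the judge's verdict was not shown.

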